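# Set the bench dog in the one clear dog hole

## Robot

A 6-joint arm with a two-finger parallel gripper is mounted at the origin on a cart in front of the work surface, level with it; the furniture and walls round the work are solid. World frame = base frame: x ahead of the robot, y to its left, z up, the work surface at z = 0. Lengths are in m, angles in rad, forces in N, time in s.
With the tool pointing down it reaches from about 0.275 to 1 m from the base axis. Payload 8.4 kg.
Tool frame: the origin (TCP) lies on the centre line of the jaws, within the pads' length; the fingertips stand 17 mm ahead of it and the grasp point (between the pads) lies 2 mm behind it (bot.tcp_to_tips is the z of the fingertips in the tool frame, in m); z points along the fingers, y is the line along which they close (so a half turn about z gives the same grasp; the last joint's range is limited). The gripper opens to 85 mm and grips with 20 to 120 N. Pads are 22 mm wide; open, the fingers measure 114 mm over their backs; the gripper's body (76 mm by 85 mm) begins 54 mm behind the grasp point. The pads swing forward as they close: fully open they stand 13 mm farther back than shut.
Start: joints at [1.2, 0.353, 1.633, -0, 1.155, -0.002], TCP at [0.225, 0.583, 0.248] pointing down, gripper open.
Joint ranges: [-2.63, 2.63], [-0.92, 2.1], [0.06, 2.66], [-1.3, 4.44], [0, 2.69], [-3.02, 3.02]. Speed limits (rad/s): [2.22, 2.22, 2.79, 3.14, 3.14, 3.14].

## Interface

Orientations are given as a unit quaternion [x, y, z, w].
In Python, from workcell import bot, hand, kinematics, get_obs, vision, hand_in gives the robot as it stands. The module is installed in compiled form; this text tells all that it offers. Calls block until the motion is done:
- bot.reach(position, orientation): joint-space move of the TCP to a pose.
- bot.servo_line(position, ori=None, velocity=0.15): straight line of the TCP; ori=None keeps the orientation; velocity is the mean speed in m/s.
- bot.goto_joints(angles): joint-space move.
- hand.move_gripper(opening, strength=None): finger opening in m; strength is the grip in N (None keeps the last); returns when the fingers have stopped.
- bot.dwell(seconds).
- kinematics.solve_ik(position, orientation): joint angles nearest the present ones, or None.
- get_obs(): the state.
- vision.read_camera(name): name is "scene" or "top"; returns a dict with "frame" (400x640x3 uint8, red, green, blue), "intrinsics" (3x3 intrinsics, pixels), "view" (4x4, takes a point from world to camera coordinates). Camera axes: x right, y down, z forward; pixel columns grow to the right and rows downward; lengths in m; the calibration is good to about 2 mm. A picture is of the moment at which its call begins. There is no depth.
A pose or a line that the arm cannot do raises bot.IKError and nothing moves.
- hand_in(): hands the job in; it is judged then, once.
The state is a dict: "time_s": time; "joint_pos": joint angles; "joint_vel": joint speeds; "joint_efforts": joint torques, N m; "position": TCP position; "orientation": TCP orientation; "wrist_force": force on the tool from outside, world axes, zero at the start; "ft_torque": the same for the moment, N m; "gripper_width": finger opening in m; "grip_force": force on a finger pad.
Only numpy, scipy, OpenCV 4.12 (cv2) and the standard library are available. Lean on these libraries where they do the work, as an engineer would, in place of code of your own. Each camera call takes 0.05 s, during which the arm holds its last target. There are 200 camera calls.

## Task

Take the steel bench dog out of its stand, set it upright and fully home in the stop rail, head flush on the rail, and let go. Stubs are jammed out of sight in three of the four holes under dust plugs that look alike, so feel down the holes gently with the dog until one lets it go all the way. Never force it against a stub, and leave the sanding block, tape measure and pine wedge alone.

Things in the scene. Friction and masses are not known exactly. Their poses are not given: they have to be found in the camera images.
- dog: Loose steel bench dog, 0.2 to 0.33 kg, upright round peg. Origin on its axis at the shoulder where head and shank meet, z up. Above: round head, 29 mm diameter, 44 mm tall, the part to grip, fingertips above the shoulder. Below: shank, 20 mm diameter, 40 mm long, foot tapered to 15 mm over 3.5 mm. Push it with 10 to 15 N; contact between dog and rail, its plugs included, never over 35 N.
- stand: Fixed wooden block, 64 x 64 x 52 mm (x, y, z), origin at the centre of its underside, z up. The dog hangs at the start in its central hole (24 mm in diameter, right through), shoulder resting on the block's top, head above it; lift it straight up at least 45 mm to clear it.
- rail: Fixed stop rail, pale wood with dark steel edging, 78 x 210 x 62 mm (x, y, z) with low feet; origin at the centre of its underside, z up. Four vertical dog holes 21.5 mm in diameter, chamfered 1.5 mm at the mouth, in a row along y at +75, +25, -25, -75 mm. In three of them, drawn afresh each time, a stub is jammed below the dust plug; the fourth is clear and the dog goes down until its shoulder meets the top.
- hole_1 (a point): Centre of the mouth of hole 1, on the rail's top face, at y = +75 mm in the rail's frame. In every hole is a 20 mm cork dust plug, its top 6 to 9 mm below the mouth at the start. It slides down ahead of the dog under 4 to 7 N (differing from plug to plug, no sign of what lies below) and stays where it is pushed.
- hole_2 (a point): Centre of the mouth of hole 2, on the rail's top face, at y = +25 mm in the rail's frame. Where there is a stub (any hole but one), plug and dog stop hard with the dog's shoulder still 8 to 22 mm above the rail's top; the stub does not give, the cork by about 1 mm at 20 N. Draw the dog straight up at least 45 mm from the seated height to clear a hole.
- hole_3 (a point): Centre of the mouth of hole 3, on the rail's top face, at y = -25 mm in the rail's frame.
- hole_4 (a point): Centre of the mouth of hole 4, on the rail's top face, at y = -75 mm in the rail's frame.
- sanding_block: Loose sanding block, 62 x 112 x 29 mm, a bystander to be left alone; origin at the centre of its underside.
- tape_measure: Loose yellow tape measure, 39 x 84 x 64 mm, a bystander to be left alone; origin at the centre of its underside.
- wedge_pine: Loose pine wedge, 45 x 100 x 18 mm, a bystander to be left alone; origin at the centre of its underside.
Not all that is in view belongs to the job. There is more than one size of the dog; the job needs the larger. What is shaped like the stand but green is not meant.

How it is judged:
On the way:
1. the dog has been taken out of its stand (horizontal distance between dog and stand above 0.08 m), for 0.2 s.
At the end, for the whole second after the job is handed in: The dog stands in one of the rail's holes, its axis within 3 mm of the hole's centre and within 0.06 rad of vertical, its shoulder no more than 2.5 mm above the rail's top, released and at rest (z of dog in the frame of rail between 0.059 and 0.0645 m and (horizontal distance between dog and hole_1 below 0.003 m or horizontal distance between dog and hole_2 below 0.003 m or horizontal distance between dog and hole_3 below 0.003 m or horizontal distance between dog and hole_4 below 0.003 m) and angle between dog's own z axis and vertical below 0.06 rad and linear speed of dog below 0.01 m/s and contact force between the fingers and dog below 0.1 N); the robot touches nothing.
It fails at once if the dog is forced: contact between it and the rail with its plugs passes 35 N (contact force between dog and rail above 35 N).
It fails at once if the sanding block is disturbed (moved more than 20 mm) (distance of sanding_block from where it was at the start of the episode above 0.02 m).
It fails at once if the tape measure is disturbed (moved more than 20 mm) (distance of tape_measure from where it was at the start of the episode above 0.02 m).
It fails at once if the pine wedge is disturbed (moved more than 20 mm) (distance of wedge_pine from where it was at the start of the episode above 0.02 m).
It also fails if it takes over 58 s, if anything falls off the work surface, if the arm or the gripper's body presses on something with over 40 N, if the wrist force passes 120 N, or if a joint passes its speed limit or range.

## Working session

There is one attempt and no reset: what is moved stays moved. The work goes in short steps, each a Python script; the robot and the scene stay as the last script left them, time stands still between calls to the robot, and variables do not carry over. Pictures are saved under pics/ and viewed, at most 10 in all, crops included, and the job is handed in when it is done.

```bash
mkdir -p pics
python3 - <<'E'
from workcell import bot,hand,get_obs,vision
import cv2,numpy as np
for n in("scene","top"):
    r=vision.read_camera(n); cv2.imwrite(f"pics/{n}0.png",r["frame"][:,:,::-1]); np.savez(f"{n}.npz",**r)
    print(n,r["intrinsics"].tolist(),r["view"].round(4).tolist())
o=get_obs();print(o["time_s"],o["orientation"],o["wrist_force"],bot.tcp_to_tips)
E
```

```text
scene [[424.338981079301, 0.0, 319.3717563267886], [0.0, 424.338981079301, 202.61107369991524], [0.0, 0.0, 1.0]] [[0.7908, -0.6116, -0.0261, -0.3004], [-0.3079, -0.3605, -0.8805, 0.2969], [0.5291, 0.7043, -0.4734, 0.6272], [0.0, 0.0, 0.0, 1.0]]
top [[491.81380081575526, 0.0, 320.4332077251513], [0.0, 491.81380081575526, 196.93303856101554], [0.0, 0.0, 1.0]] [[-0.0257, -0.9996, -0.0071, 0.1903], [-0.9969, 0.0262, -0.0747, 0.5298], [0.0749, 0.0052, -0.9972, 1.0525], [0.0, 0.0, 0.0, 1.0]]
0.1 [ 1.83339703e-01  9.83049419e-01 -6.17622944e-04 -1.04588112e-04] [0.6295337 0.0194655 0.8126173] 0.017
```

View pics/scene0.png

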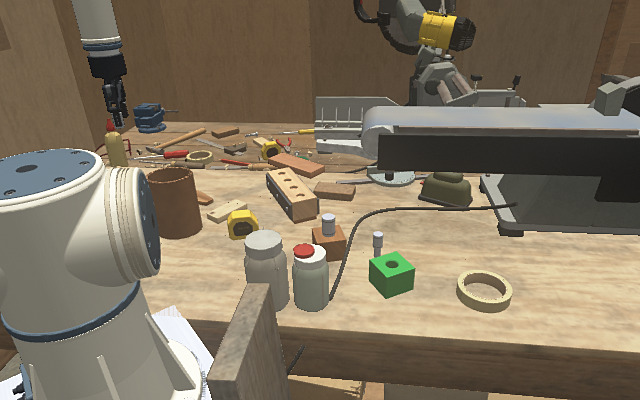

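View pics/top0.png

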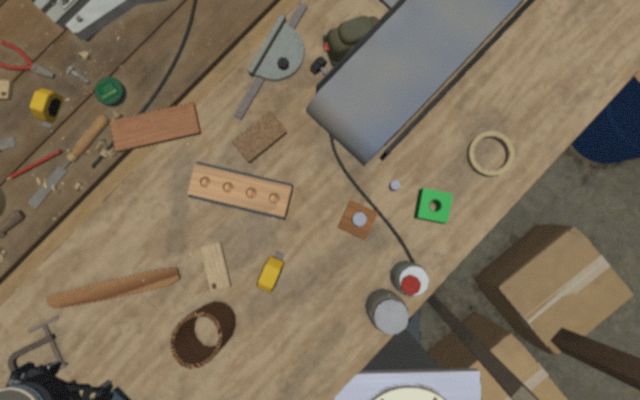

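The larger dog sits in the brown stand (top view about 360,219; scene 328,225), next to the tape measure. The rail's four holes run from about (204,182) to (275,199) in the top view. The small dog at (395,185) and the green block are decoys.

```bash
cat > geo.py <<'E'
import numpy as np,cv2
def load(n): return dict(np.load(f"{n}.npz"))
def cast(c,uv,z):
    R,t=c["view"][:3,:3],c["view"][:3,3]; o=-R.T@t
    d=R.T@np.linalg.solve(c["intrinsics"],[uv[0],uv[1],1.]); return o+d*(z-o[2])/d[2]
def proj(c,p):
    q=c["intrinsics"]@(c["view"][:3,:3]@np.asarray(p)+c["view"][:3,3]); return q[:2]/q[2]
def blobs(mask,lo,hi):
    n,_,s,ce=cv2.connectedComponentsWithStats(mask.astype(np.uint8)); return [(ce[i].round(2),s[i].tolist()) for i in range(1,n) if lo<s[i,4]<hi]
E
python3 - <<'E'
from geo import *
t,s=load("top"),load("scene")
f=t["frame"]; hsv=cv2.cvtColor(f,cv2.COLOR_RGB2HSV)
print("cam z",cast(t,(320,200),0))
# dog head: low saturation
m=(hsv[...,1]<60)&(hsv[...,2]>90); m[:195]=0;m[245:]=0;m[:,335:]&=True;m[:,:335]=0;m[:,385:]=0
for b in blobs(m,30,600): print("head",b,cast(t,b[0],.096))
# stand: dark-brown block
m=(hsv[...,0]<15)&(hsv[...,1]>110); m[:190]=0;m[250:]=0;m[:,:325]=0;m[:,:][:,390:]=0
for b in blobs(m,200,3000): print("stand",b,cast(t,b[0],.052))
hs=cv2.cvtColor(s["frame"],cv2.COLOR_RGB2HSV)
m=(hs[...,1]<60); m[:205]=0;m[245:]=0;m[:,:315]=0;m[:,342:]=0
for b in blobs(m,30,600): print("scene head",b,)
# rail holes
g=cv2.cvtColor(f,cv2.COLOR_RGB2GRAY); print(g[172:192,194:216])
a=cv2.resize(f[150:250,180:390],None,fx=3.8,fy=3.8,interpolation=cv2.INTER_CUBIC)
b=cv2.resize(s["frame"][160:265,260:360],None,fx=3,fy=3,interpolation=cv2.INTER_CUBIC)
im=np.zeros((600,800,3),np.uint8); im[:a.shape[0],:a.shape[1]]=a; b=b[:600-a.shape[0]] if a.shape[0]+b.shape[0]>600 else b
im[a.shape[0]:a.shape[0]+b.shape[0],:b.shape[1]]=b; cv2.imwrite("pics/crop.png",im[...,::-1])
E
```

```text
cam z [0.529349   0.17774489 0.        ]
head (array([358.94, 218.96]), [352, 212, 15, 15, 180]) [0.4823023  0.09950101 0.096     ]
stand (array([357.32, 219.45]), [339, 201, 39, 37, 573]) [0.48259913 0.09978652 0.052     ]
scene head (array([328.05, 224.39]), [322, 213, 14, 24, 292])
[[151 152 150 151 153 148 149 149 148 150 149 144 149 148 146 148 154 151
  152 148 148 152]
 [157 155 158 156 157 156 154 153 153 154 150 149 148 147 147 146 146 145
  148 148 150 153]
 [161 160 160 160 158 158 162 156 160 155 157 154 154 151 152 150 147 150
  145 149 147 144]
 [158 156 158 161 160 157 159 162 159 156 149 155 155 157 155 156 156 152
  150 153 150 146]
 [157 159 157 157 157 160 159 158 149 140 135 132 138 144 154 157 162 159
  159 157 156 153]
 [153 153 152 152 157 158 152 143 127 121 118 115 118 126 139 153 160 160
  163 163 161 160]
 [153 152 152 154 154 148 136 122 112 120 122 119 111 110 121 140 153 161
  160 163 163 164]
 [153 154 156 153 153 146 127 109 120 136 142 133 121 111 113 127 149 158
  156 161 158 160]
 [159 157 157 155 151 140 117 115 139 153 152 144 125 117 116 120 140 
[... 346 characters left out ...]
1 137 135 138 145 152 157 157
  159 156 155 153]
 [154 157 160 155 157 156 145 127 127 130 133 130 131 141 156 157 161 162
  159 158 157 158]
 [159 158 158 156 158 157 152 142 137 133 133 129 135 148 157 164 162 162
  159 164 162 161]
 [157 160 159 155 155 157 155 156 149 147 143 141 144 153 160 161 163 165
  164 162 165 164]
 [156 158 158 157 159 159 159 161 158 155 156 152 157 157 160 158 158 160
  162 162 164 162]
 [159 156 157 160 155 158 159 157 158 158 157 157 158 162 158 161 159 160
  159 160 160 162]
 [153 154 155 155 158 154 159 160 159 160 158 162 160 159 160 158 158 157
  159 160 156 159]
 [155 152 153 156 156 156 158 156 157 157 155 156 157 163 156 157 160 158
  158 161 158 157]]
```

View pics/crop.png

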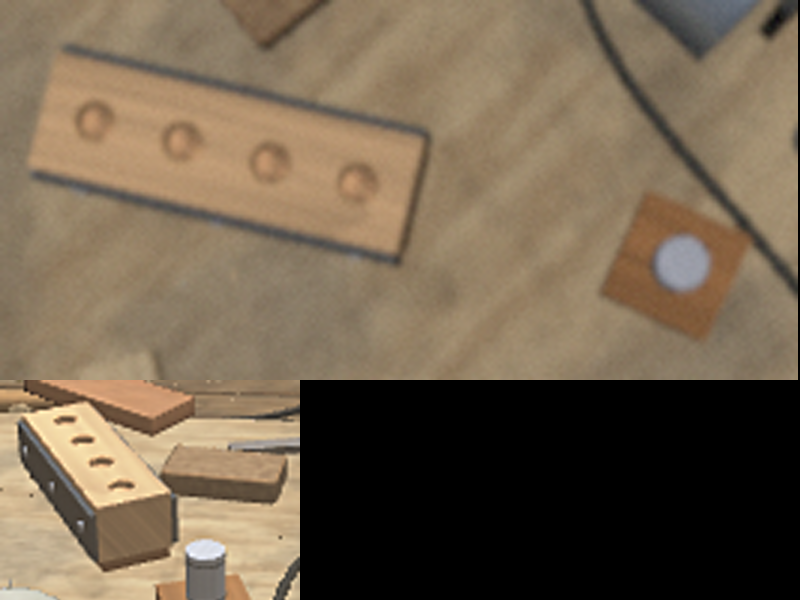

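Run:
```python
from geo import *
t,s=load("top"),load("scene")
f=t["frame"]; hsv=cv2.cvtColor(f,cv2.COLOR_RGB2HSV)
k=8; up=cv2.resize(cv2.cvtColor(f,cv2.COLOR_RGB2GRAY),None,fx=k,fy=k,interpolation=cv2.INTER_CUBIC)
P=[]
for u,v in [(95,121),(183,141),(270,162),(358,183)]:
    u,v=180+u/3.8,150+v/3.8; x0,y0=int((u-9)*k),int((v-9)*k)
    m=(up[y0:y0+18*k,x0:x0+18*k]<145).astype(np.uint8)
    cs,_=cv2.findContours(m,cv2.RETR_EXTERNAL,cv2.CHAIN_APPROX_NONE); c=max(cs,key=cv2.contourArea)
    (a,b),r=cv2.minEnclosingCircle(c); e=cv2.fitEllipse(cv2.convexHull(c))
    to=lambda a,b:((x0+a+.5)/k-.5,(y0+b+.5)/k-.5)
    p=cast(t,to(*e[0]),.062);P.append(p); print(to(a,b),r/k,to(*e[0]),e[1][0]/k,e[1][1]/k,p.round(4))
P=np.array(P); print(np.linalg.norm(np.diff(P,axis=0),axis=1))
c=P.mean(0); d=np.linalg.svd(P-c)[2][0]; d*=np.sign(d@(P[0]-P[3])); print("centre",c,"dir",d,np.degrees(np.arctan2(d[1],d[0])))
F=np.array([c+d*y for y in(.075,.025,-.025,-.075)]); print(F.round(4),(F-P).round(4)[:,:2])
# rail outline: light top face incl. edging
m=(hsv[...,2]>150)&(hsv[...,1]>85); m[:155]=0;m[225:]=0;m[:,:180]=0;m[:,300:]=0
m=cv2.morphologyEx(m.astype(np.uint8),cv2.MORPH_CLOSE,np.ones((7,7)))
m=cv2.morphologyEx(m,cv2.MORPH_OPEN,np.ones((5,5)))
cs,_=cv2.findContours(m,cv2.RETR_EXTERNAL,cv2.CHAIN_APPROX_NONE); q=cv2.boxPoints(cv2.minAreaRect(max(cs,key=cv2.contourArea)))
W=np.array([cast(t,x,.062) for x in q]); print("outline",W.round(3)[:,:2].tolist(),W.mean(0),np.linalg.norm(np.diff(W,axis=0),axis=1))
# scene checks
for h in F: print("scene hole",proj(s,h),end=' ')
print("scene head top / mid pred",proj(s,(.4823,.0995,.096)),proj(s,(.4823,.0995,.074)))
np.savez("est.npz",F=F,d=d)
# bystanders/jar positions
for n,uv,z in [("jar1",(390,313),.12),("jar2",(412,280),.12),("tape",(270,272),.06),("wedge",(215,265),.018),("block",(260,137),.029),("cyl",(205,330),.1)]: print(n,cast(t,uv,z).round(3))
```

```text
(204.49817562103271, 181.17978858947754) 6.095673084259033 (204.51400089263916, 181.33147525787354) 11.651946067810059 11.844648361206055 [0.5708 0.4194 0.062 ]
(227.80774688720703, 186.2524652481079) 6.357151508331299 (227.5563497543335, 186.6717987060547) 11.264904975891113 12.431074142456055 [0.5583 0.371  0.062 ]
(250.70276069641113, 192.13117122650146) 6.2325758934021 (250.67610454559326, 192.10881805419922) 11.912249565124512 12.341959953308105 [0.5455 0.3225 0.062 ]
(272.3665714263916, 200.55170059204102) 9.751824378967285 (272.03554010391235, 199.84834671020508) 14.599944114685059 19.53264617919922 [0.528  0.2779 0.062 ]
[0.05004532 0.05013728 0.04789117]
centre [0.55066436 0.34772866 0.062     ] dir [0.28567843 0.95832554 0.        ] 73.40059435501853
[[0.5721 0.4196 0.062 ]
 [0.5578 0.3717 0.062 ]
 [0.5435 0.3238 0.062 ]
 [0.5292 0.2759 0.062 ]] [[ 0.0012  0.0002]
 [-0.0005  0.0007]
 [-0.002   0.0012]
 [ 0.0012 -0.0021]]
outline [[0.547, 0.457], [0.612, 0.442], [0.555, 0.224], [0.49, 0.24]] [0.55069185 0.34069465 0.062     ] [0.06704523 0.22529057 0.0666842 ]
scene hole [281.69238331 172.41324408] scene hole [286.96229111 179.29716801] scene hole [292.62315844 186.69179077] scene hole [298.72016755 194.65613257] scene head top / mid pred [327.63772324 215.70867945] [327.80907913 224.51905076]
jar1 [0.298 0.047 0.12 ]
jar2 [0.36  0.002 0.12 ]
tape [0.378 0.285 0.06 ]
wedge [0.393 0.409 0.018]
block [0.669 0.305 0.029]
cyl [0.27  0.412 0.1  ]
```

Run:
```python
from workcell import bot,hand,get_obs,kinematics
import numpy as np
P=np.array([[.5708,.4194],[.5583,.3710],[.5455,.3225]]); c=P.mean(0); d=(P[0]-P[2])/np.linalg.norm(P[0]-P[2])
H=np.array([c+d*k*.05 for k in(1,0,-1,-2)]); np.savez("est.npz",H=H,d=d); print(H.round(4).tolist())
q=get_obs()["orientation"]; np.save("q.npy",q); D=[.4823,.0995]
for p in [[*D,.17],*[[*h,.16] for h in H]]: print(np.round(kinematics.solve_ik(p,q),2))
hand.move_gripper(.06)
bot.reach([*D,.17],q); bot.servo_line([*D,.076],velocity=.1)
print(get_obs()["wrist_force"],get_obs()["position"])
w=hand.move_gripper(.0,60); o=get_obs(); print(w,o["gripper_width"],o["grip_force"],o["wrist_force"],o["time_s"])
```

```text
[[0.5708, 0.4193], [0.5582, 0.371], [0.5456, 0.3226], [0.5329, 0.2742]]
[ 0.2   0.25  1.99 -0.    0.91 -1.  ]
[ 0.63  0.56  1.51 -0.    1.07 -0.57]
[ 0.58  0.51  1.6  -0.    1.03 -0.62]
[ 0.53  0.46  1.69 -0.    1.   -0.67]
[ 0.47  0.41  1.77 -0.    0.97 -0.73]
[0.26492052 0.15132845 0.23503851] [0.48275463 0.09962825 0.07649196]
False 0.027033882625084844 58.63046325976029 [-1.36838689  0.81149035  5.30432494] 3.95
```

Run:
```python
from workcell import bot,get_obs
import numpy as np,time
q=np.load("q.npy");H=np.load("est.npz")["H"]; R=lambda o:np.round(o,4)
o=get_obs();x,y=o["position"][:2]
bot.servo_line([x,y,.15],velocity=.12); o=get_obs(); print(o["time_s"],R(o["wrist_force"]),o["gripper_width"])
bot.servo_line([*H[3],.15],velocity=.2); bot.dwell(.2);o=get_obs(); tare=o["wrist_force"]; np.save("tare.npy",tare); print(o["time_s"],tare.round(2),R(o["position"]),R(o["ft_torque"]))
# shoulder at tcp-.024; foot = tcp-.064; rail top .062 -> foot at mouth when tcp=.126
bot.servo_line([*H[3],.1285],velocity=.06)
for z in np.arange(.1265,.1185,-.001):
    bot.servo_line([*H[3],z],velocity=.03); o=get_obs(); f=o["wrist_force"]-tare
    print(round(o["time_s"],2),round(z,4),R(o["position"]),f.round(2),o["ft_torque"].round(2))
    if np.linalg.norm(f)>8: break
```

```text
4.7167 [-0.6784  0.5863 -1.713 ] 0.027644882240171
5.975 [-0.2   0.28 -2.23] [0.5328 0.2733 0.1501] [0.0489 0.0161 0.0157]
6.73 0.1265 [0.533  0.2743 0.1266] [ 0.17 -0.41  0.13] [ 0.02 -0.03  0.01]
6.98 0.1255 [0.5329 0.2742 0.1255] [ 0.21 -0.62  1.1 ] [-0.06 -0.02  0.03]
7.23 0.1245 [0.5329 0.2742 0.1244] [ 0.59 -0.27  0.07] [-0.    0.05 -0.03]
7.48 0.1235 [0.5329 0.2742 0.1234] [ 0.35 -0.33  1.28] [0.02 0.12 0.05]
7.73 0.1225 [0.5327 0.2741 0.1223] [-1.31 -0.01  0.16] [ 0.03  0.35 -0.05]
7.98 0.1215 [0.5327 0.2741 0.1213] [-1.34 -0.23 -1.12] [0.   0.37 0.03]
8.23 0.1205 [0.5327 0.2741 0.1203] [-2.79 -0.77 -0.16] [-0.03  0.47  0.02]
8.48 0.1195 [0.5328 0.2742 0.1196] [-2.92 -1.71  4.11] [-0.16  0.76 -0.05]
8.73 0.1185 [0.5328 0.2742 0.1188] [-4.53 -1.19  7.34] [-0.31  0.94  0.02]
```

```bash
cat > probe.py <<'E'
from workcell import bot,get_obs
import numpy as np
q=np.load("q.npy");H=np.load("est.npz")["H"];tare=np.load("tare.npy")
def descend(xy,z,zmin=.0852,fstop=12.,gain=.0002):
    xy=np.array(xy,float); res="low"
    while z>zmin:
        f=get_obs()["wrist_force"]-tare
        xy+=np.clip(gain*f[:2],-.0006,.0006)
        z-=.0015 if z>.1095 else .001
        bot.servo_line([*xy,z],velocity=.03 if z<.1095 else .04); o=get_obs(); f=o["wrist_force"]-tare
        print(round(o["time_s"],2),"z%.4f act%.4f"%(z,o["position"][2]),(xy*1e3).round(2),f.round(1))
        if f[2]>fstop: res="stop";break
        if np.linalg.norm(f[:2])>15: res="side";break
    print(res); return res,xy,z
def raise_(xy,z=.134):
    bot.servo_line([*xy,z],velocity=.12)
E
python3 - <<'E'
from probe import *
r,xy,z=descend(H[3],.1185); print(r,xy-H[3]); np.save("xy.npy",xy)
E
```

```text
8.98 z0.1170 act0.1174 [532.34 273.97] [-3.1 -1.2  7.2]
9.23 z0.1155 act0.1160 [531.74 273.73] [-2.2 -1.1  7. ]
9.48 z0.1140 act0.1145 [531.29 273.52] [-0.2  0.4  7. ]
9.73 z0.1125 act0.1129 [531.26 273.59] [0.9 1.3 6. ]
9.98 z0.1110 act0.1112 [531.44 273.85] [2.7 1.  6.8]
10.23 z0.1095 act0.1095 [531.99 274.04] [2.1 0.9 4.7]
10.48 z0.1085 act0.1084 [532.4  274.23] [0.7 0.2 4.8]
10.73 z0.1075 act0.1073 [532.55 274.27] [ 0.1 -0.3  5.1]
10.98 z0.1065 act0.1064 [532.57 274.21] [-0.7  0.1  5.7]
11.23 z0.1055 act0.1054 [532.43 274.22] [ 0.2 -0.3  6.2]
11.48 z0.1045 act0.1044 [532.48 274.16] [ 0.1 -1.1  6.2]
11.73 z0.1035 act0.1035 [532.49 273.94] [-1.6  0.2  6.1]
11.98 z0.1025 act0.1025 [532.18 273.97] [0.5 1.5 5. ]
12.23 z0.1015 act0.1017 [532.27 274.27] [-1.3  0.1  8.8]
12.48 z0.1005 act0.1016 [532.01 274.28] [-2.6 -2.1 17.3]
stop
stop [-9.28900101e-04  6.54928983e-05]
```

Run:
```python
from probe import *
off=np.array([-.0006,0]); raise_(H[3]+off)
for k in (2,):
    p=H[k]+off
    bot.servo_line([*p,.134],velocity=.1); bot.dwell(.1); print("hang",(get_obs()["wrist_force"]-tare).round(2))
    bot.servo_line([*p,.124],velocity=.05)
    r,xy,z=descend(p,.124); print(k,r,xy-H[k]); np.save("xy.npy",xy)
```

```text
hang [ 0.46 -0.86  0.71]
14.27 z0.1225 act0.1225 [545.12 322.58] [-0.2 -0.   0.1]
14.52 z0.1210 act0.1210 [545.07 322.57] [ 0.6 -0.7  0.4]
14.77 z0.1195 act0.1194 [545.19 322.42] [0.3 0.4 0.4]
15.02 z0.1180 act0.1181 [545.25 322.5 ] [-0.7 -0.6  2.9]
15.27 z0.1165 act0.1166 [545.11 322.39] [-1.3 -0.5  3.8]
15.52 z0.1150 act0.1150 [544.84 322.29] [-0.3  0.2  4.3]
15.77 z0.1135 act0.1134 [544.79 322.33] [ 1.6 -0.2  3.8]
16.02 z0.1120 act0.1118 [545.11 322.29] [0.8 0.5 3.8]
16.27 z0.1105 act0.1103 [545.27 322.38] [0.4 1.3 1.9]
16.52 z0.1090 act0.1087 [545.35 322.65] [ 0.  -0.4  2.1]
16.77 z0.1080 act0.1079 [545.36 322.56] [-0.9 -1.6  2.6]
17.02 z0.1070 act0.1070 [545.19 322.24] [0.  0.1 4.6]
17.27 z0.1060 act0.1060 [545.2  322.27] [-0.8  0.4  4.3]
17.52 z0.1050 act0.1049 [545.03 322.35] [0.3 0.6 3.5]
17.77 z0.1040 act0.1039 [545.08 322.48] [-0.5 -0.7  3.6]
18.02 z0.1030 act0.1029 [544.98 322.35] [-0.3  0.1  4. ]
18.27 z0.1020 act0.1019 [544.93 322.36] [1.9 0.2 3.7]
18.52 z0.1010 act0.1009 [545.31 322.4 ] [-0.4  0.5  4.4]
18.77 z0.1000 act0.0999 [545.23 322.51] [-0.  -0.3  3.6]
19.02 z0.0990 act0.0989 [545.23 322.44] [0.4 0.9 3.4]
19.27 z0.0980 act0.0978 [545.31 322.61] [-1.5 -1.   3.4]
19.52 z0.0970 act0.0969 [545.   322.42] [-0.8 -0.9  2.9]
19.77 z0.0960 act0.0960 [544.84 322.24] [ 1.8 -0.2  3.3]
20.02 z0.0950 act0.0949 [545.21 322.2 ] [-1.1  1.2  4. ]
20.27 z0.0940 act0.0947 [544.99 322.45] [-2.1 -0.7 11.9]
20.52 z0.0930 act0.0946 [544.57 322.31] [-2.9 -2.7 19. ]
stop
2 stop [-0.00100075 -0.0002815 ]
```

Run:
```python
from probe import *
off=np.array([-.0005,-.0002]); raise_(H[2]+off)
for k in (1,0):
    p=H[k]+off
    bot.servo_line([*p,.134],velocity=.1); bot.dwell(.1); print("hang",(get_obs()["wrist_force"]-tare).round(2))
    bot.servo_line([*p,.124],velocity=.05)
    r,xy,z=descend(p,.124,fstop=11); print(k,r,xy-H[k]); np.save("xy.npy",xy)
    if r=="stop" and z>.0915 and k==1: raise_(p)
    else: break
```

```text
hang [-0.13 -0.9   0.95]
22.36 z0.1225 act0.1225 [557.8  370.64] [ 0.5 -1.   0.5]
22.61 z0.1210 act0.1209 [557.89 370.45] [0.2 0.  0.4]
22.86 z0.1195 act0.1194 [557.93 370.46] [-0.2 -0.2  1. ]
23.11 z0.1180 act0.1182 [557.88 370.42] [-1.   0.1  3.3]
23.36 z0.1165 act0.1167 [557.69 370.43] [-0.5 -1.   4.9]
23.61 z0.1150 act0.1151 [557.59 370.23] [0.8 0.5 5.4]
23.86 z0.1135 act0.1134 [557.74 370.32] [0.6 0.5 4.4]
24.11 z0.1120 act0.1118 [557.87 370.41] [0.9 1.7 4.4]
24.36 z0.1105 act0.1102 [558.04 370.76] [ 0.7 -0.3  4.4]
24.61 z0.1090 act0.1088 [558.18 370.69] [0.6 0.6 4.6]
24.86 z0.1080 act0.1079 [558.3  370.82] [-1.6 -1.4  5.7]
25.11 z0.1070 act0.1069 [557.99 370.54] [-1.9 -0.4  6.3]
25.36 z0.1060 act0.1060 [557.6  370.46] [-0.1 -1.1  5.9]
25.61 z0.1050 act0.1050 [557.58 370.24] [0.9 0.4 5.1]
25.86 z0.1040 act0.1040 [557.76 370.33] [1.  1.  5.4]
26.11 z0.1030 act0.1029 [557.97 370.52] [0.1 0.7 5.9]
26.36 z0.1020 act0.1019 [557.99 370.67] [-0.4 -0.3  5.1]
26.61 z0.1010 act0.1009 [557.9  370.62] [ 0.1 -0.4  4.5]
26.86 z0.1000 act0.0999 [557.93 370.55] [-0.5  0.8  5.5]
27.11 z0.0990 act0.0988 [557.83 370.71] [ 1.3 -0.7  5. ]
27.36 z0.0980 act0.0979 [558.09 370.58] [-0.5 -0.5  5.7]
27.61 z0.0970 act0.0969 [557.99 370.47] [-0.9 -0.8  7.1]
27.86 z0.0960 act0.0960 [557.8  370.32] [-0.2  0.7  6. ]
28.11 z0.0950 act0.0950 [557.76 370.47] [ 0.5 -0.7  4.4]
28.36 z0.0940 act0.0940 [557.85 370.33] [0.5 1.1 6.6]
28.61 z0.0930 act0.0930 [557.95 370.55] [0.  0.7 7. ]
28.86 z0.0920 act0.0919 [557.95 370.69] [-1.2  0.2  4.6]
29.11 z0.0910 act0.0909 [557.71 370.74] [ 1.9 -0.1  4.9]
29.36 z0.0900 act0.0899 [558.08 370.72] [-1.3 -1.4  5.7]
29.61 z0.0890 act0.0890 [557.82 370.43] [0.5 0.1 5.3]
29.86 z0.0880 act0.0880 [557.93 370.46] [ 0.3 -0.2  7. ]
30.11 z0.0870 act0.0870 [558.   370.42] [-0.7  0.2  7.3]
30.36 z0.0860 act0.0868 [557.86 370.46] [-2.8 -1.  12. ]
stop
1 stop [-0.00034166 -0.00050894]
```

Run:
```python
from workcell import bot,hand,get_obs,vision
import numpy as np,cv2
xy=np.load("xy.npy")
bot.servo_line([*xy,.0866],velocity=.03)
hand.move_gripper(.06); o=get_obs(); print(o["gripper_width"],o["grip_force"],o["wrist_force"])
bot.servo_line([*xy,.2],velocity=.15); bot.servo_line([xy[0]-.2,xy[1]+.1,.24],velocity=.2)
a=[]
for n,(v,u) in(("top",(140,190)),("scene",(140,240))):
    f=vision.read_camera(n); np.savez(f"{n}1.npz",**f); f=f["frame"][v:v+90,u:u+120]; a.append(cv2.resize(f,None,fx=5,fy=3.3 if 0 else 5)[:, :400] if 0 else cv2.resize(f,(400,300)))
cv2.imwrite("pics/end.png",np.hstack(a)[...,::-1]); print(get_obs()["time_s"])
```

```text
0.060044340216864375 0.0 [ 0.26420558  0.15118292 -0.16098997]
33.3167
```

View pics/end.png

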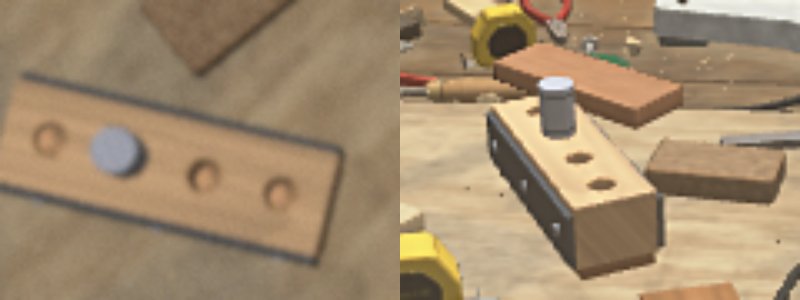

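The dog stands upright in hole 2 with its head flush on the rail (top crop about 118,150; scene crop about 557,105), and the gripper is clear of it.

```bash
python3 -c "
from workcell import hand_in
print(hand_in())"
```

```text
the job is handed in; nothing more can be done
None
```

The dog is seated upright in hole 2 with its head flush on the rail and released; holes 3 and 4 stopped on stubs (wrist force up to about 19 N), and I handed the job in at about 33 s, with no verdict reported back.

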